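Park the reagent crate on the sloping stand

ROBOT

A 6-joint arm with a two-finger parallel gripper is mounted at the origin on the work surface. World frame = base frame: x ahead of the robot, y to its left, z up, the work surface at z = 0. Lengths are in m, angles in rad, forces in N, time in s.
With the tool pointing down it reaches from about 0.225 to 0.875 m from the base axis. Payload 3.4 kg.
Tool frame: the origin (TCP) lies between the finger pads; the fingertips stand 8 mm ahead of it and the grasp point (between the pads) lies 11 mm behind it; z points along the fingers, y is the line along which they close (so a half turn about z gives the same grasp; the last joint's range is limited). The gripper opens to 85 mm and grips with 20 to 120 N. Pads are 22 mm wide; open, the fingers measure 114 mm over their backs; the gripper's body (76 mm by 85 mm) begins 54 mm behind the grasp point. The pads swing forward as they close: fully open they stand 13 mm farther back than shut.
Start: joints at [-1.335, 0.276, 1.505, -0, 1.361, -0.121], TCP at [0.201, -0.539, 0.239] pointing down, gripper open.
Joint ranges: [-2.89, 2.89], [-0.75, 2.08], [0.22, 2.7], [-1.18, 4.32], [0.11, 2.71], [-2.7, 2.7]. Speed limits (rad/s): [2.57, 2.57, 3.14, 3.14, 3.14, 3.14].

INTERFACE

Orientations are given as a unit quaternion [w, x, y, z].
In Python, from rig import manip gives the robot as it stands.
- The arm moves only by the tool move_arm, never from a script. Its argument "deltas" is a list that holds one entry, the list of rows, each a list of 5 numbers: the shift along the tool's x, y, z normalised to -1 to 1, where 1 is 80 cm, then the turn about the tool's z normalised to -1 to 1, where 1 is 120 degrees, then the closure, from -1 (fully open) to 1 (shut). In form: [[[tx, ty, tz, twist, grip], ...]]. A call has 1 to 12 rows; each row is the pose to reach, as a shift and turn from the pose commanded when the call began, along the tool's axes at that moment; what a row does not reach only later rows make up. A row lasts 1/10 s, in which the tool goes at most 50 mm and 8.59 degrees, less where a joint would pass 70% of its speed; a pose out of reach is approached as far as the arm can. A call with a number of a shift or a turn outside -1 to 1 is refused whole. A call with a gripper value outside its range is refused whole. The fingers move at their own pace and stop on an object; "squeeze" is the grip in N (left out, the last holds). Time passes only in rows, so rows that repeat a pose let the fingers close. It gives the time, the measured TCP pose, the force, the opening and the grip force at its end, in the units of the state.
- manip.get_state(): the state, without advancing time (a new reading comes with each control period).
- manip.get_image(name): name is "side" or "top"; returns the picture (480x640x3 uint8, red, green, blue); there is no depth.
- manip.camera_params(name): a dict with "fx", "fy", "cx", "cy" (pixels), "R" (3x3) and "t" (3): a world point X has camera coordinates R X + t. Camera axes: x right, y down, z forward; pixel columns grow to the right and rows downward; lengths in m; the calibration is good to about 2 mm. A picture is of the moment at which its call begins. camera_params takes no time and is no camera call.
- manip.sign_off(): hands the job in; it is judged then, once.
The state is a dict: "clock": time; "qpos": joint angles; "qd": joint speeds; "effort": joint torques, N m; "position": TCP position; "ee_rot": TCP orientation; "contact_force": force on the tool from outside, world axes, zero at the start; "moment": the same for the moment, N m; "width": finger opening in m; "gripper_force": force on a finger pad.
Only numpy, scipy, OpenCV 4.12 (cv2) and the standard library are available. Lean on these libraries where they do the work, as an engineer would, in place of code of your own. Each camera call takes 0.05 s, during which the arm holds its last target. There are 200 camera calls.

TASK

Stand the loose amber jar upright in the empty front pocket of the white crate (the pocket nearer the ramp). Then push the crate from behind, sliding and never lifting it, straight up the ramp of the stand until its rear edge drops behind the lip and it lies flat on the ramp. Push gently: never press hard on the crate or ram it against the end board, and leave the bottle, the beaker and the wooden block where they are.

Things in the scene. Friction and masses are not known exactly. Their poses are not given: they have to be found in the camera images.
- ramp: Fixed aluminium ramp rising at 10 degrees. Origin: centre line of its sliding surface at the foot, where it meets the bench top. x points uphill along the slope, y across, z square to the slope. The surface is 305 mm long and 84 mm wide between straight side rails that stand 16 mm above it.
- mouth (a point): Bench-level middle of the flared mouth's wide end, 54 mm before the ramp's foot. The mouth is two 24 mm high plates on the bench, about 120 mm apart here and narrowing to the ramp's 84 mm.
- lip_range (a point): Middle of the lip's adjustment range, on the ramp surface 152 mm up from the foot. The black lip bar is a 40 mm lead-in rising to 6 mm, a 6 mm crest, then a square drop back to the ramp. It is clamped differently each time: the drop lies within 12 mm either side of this point, unmeasured. An end board 30 mm high moves with it, 124 mm uphill of the drop, 6 mm more than the crate's length.
- crate_center (a point): Centre of the loose white plastic crate, half-way up (18 mm above its underside). An open box 118 mm long (its x, pointing uphill), 76 mm wide (y), 36 mm high, walls and floor 4 mm, with a cross wall in the middle making two pockets 53 x 68 mm. It starts on the bench before the ramp's foot, within 8 mm and 0.1 rad of in line. Empty it weighs 0.2 to 0.45 kg.
- crate_rear (a point): Middle of the outside of the crate's rear wall (facing away from the ramp), where it can be pushed, half-way up; axes as the crate's. With its load the push takes some 2 to 8 N; more than 22 N on the crate damages it. The crate tips slightly as it crosses the lip, and its rear drops 6 mm when it clears it.
- crate_pocket (a point): Centre of the inner floor of the crate's empty front pocket (toward the crate's +x, nearer the ramp), 28.5 mm ahead of the crate's centre and 4 mm above its underside. Axes as the crate's.
- jar_center (a point): Centre (35 mm above its underside) of the loose amber jar with a black cap, 70 mm high, 40 mm across, its plain cap 42 mm across over the top 30 mm, 0.13 kg. It stands on the bench left or right of the stand; the bottle stands on the other side. z is its axis.
- dish_center (a point): Centre (13 mm up) of a low white round dish, 46 mm across and 26 mm high, that already lies in the crate's rear pocket and stays there.
- bottle: Taller, slimmer amber bottle with a white cap, 115 mm high, 36 mm across; a bystander. Origin: centre of its underside.
- beaker: Glass beaker 80 mm high, 68 mm across; a bystander. Origin: centre of its underside.
- stopper_block: Wooden block 70 x 50 x 30 mm; a bystander. Origin: centre of its underside.
There are look-alikes about, which are no part of the job. Leave any yellow look-alike of the part that bears crate_center alone.

How it is judged:
By the outcome, as a careful person would: the job done as asked, in the order asked, and still so for the second after the job is handed in, with the robot touching nothing.
It also fails if it takes over 67 s, if anything falls off the work surface, if the arm or the gripper's body presses on something with over 40 N, if the wrist force passes 120 N, or if a joint passes its speed limit or range.

## Working session

There is one attempt and no reset: what is moved stays moved. The work goes in short steps, Python scripts to look and compute and a tool call to move; the robot and the scene stay as the last step left them, time stands still between calls to the robot, and variables do not carry over. Pictures are saved under pics/ and viewed, at most 10 in all, crops included, and the job is handed in when it is done.

Besides the shell and the picture viewer there is one more tool, called after "Emit:" as name(argument=value, ...) on one line, values as JSON. move_arm: Moves the arm, as the interface text tells. Scaled input: -1 to 1 covers 80 cm each way for a shift and 120 degrees each way for a turn. Its arguments: {"type":"object","properties":{"deltas":{"type":"array","items":{"type":"array","items":{"type":"array","items":{"type":"number","minimum":-1,"maximum":1}}}},"squeeze":{"type":"number"}},"required":["deltas"]}

```bash
mkdir -p pics; python3 - <<'E'
from rig import manip
import cv2,json
for n in("top","side"):
    im=manip.get_image(n); cv2.imwrite(f"pics/{n}0.png",im[:,:,::-1]); p=manip.camera_params(n); print(n,{k:(v.tolist() if hasattr(v,'tolist') else v) for k,v in p.items()})
print(manip.get_state())
E
```

```text
top {'fx': 502.3371059646816, 'fy': 502.3371059646816, 'cx': 311.4164681383745, 'cy': 228.42916844712562, 'R': [[-0.010205981825424601, -0.999947905784896, 0.0001537900506318525], [-0.995050080834819, 0.010140788253529844, -0.09885596109601652], [0.0988492517199759, -0.0011619509445936456, -0.99510174118248]], 't': [0.012767608195126528, 0.6196346903417127, 1.232031141249278]}
side {'fx': 446.3271994108475, 'fy': 446.3271994108475, 'cx': 320.4279720444939, 'cy': 242.64979874993085, 'R': [[0.9008047346296362, -0.43412818258161273, 0.00914063221097041], [-0.2602685453120638, -0.5566612331871567, -0.788916063841836], [0.34757893260376493, 0.7082803064853207, -0.6144329849992491]], 't': [-0.5348086579508142, 0.18539087806770785, 0.6969322970851847]}
{'clock': 0.1, 'qpos': array([-1.33498237e+00,  2.76511399e-01,  1.50602119e+00,  1.11404096e-06,
        1.36073298e+00, -1.20985640e-01]), 'qd': array([-0.0007835 , -0.00302833, -0.00218261,  0.00056361, -0.00175191,
       -0.00026548]), 'effort': array([ 8.47939464e-04, -4.17701411e+01, -2.46403688e+01, -4.00674562e-04,
        5.77265120e-03,  6.49876824e-06]), 'position': array([ 0.20072489, -0.53831667,  0.23853199]), 'ee_rot': array([-8.35111637e-04,  9.84128593e-01,  1.77454821e-01, -4.74544091e-05]), 'contact_force': array([ 0.39982966, -0.00715065,  0.77994835]), 'moment': array([-0.02800499,  0.01074288, -0.04604147]), 'gripper_force': 0.0, 'width': 0.08530564681344958}
```

View pics/top0.png

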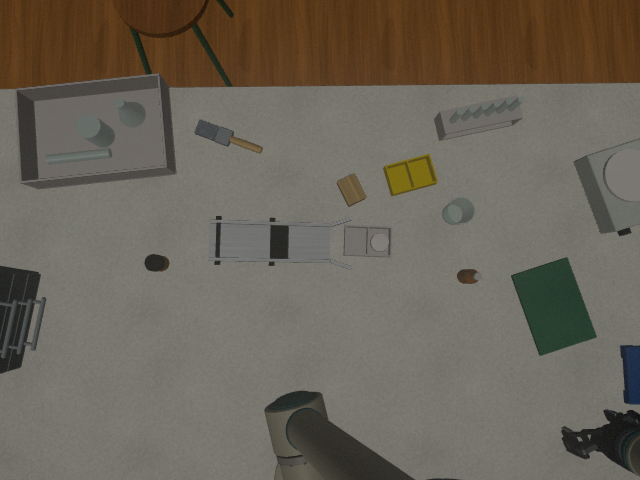

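View pics/side0.png

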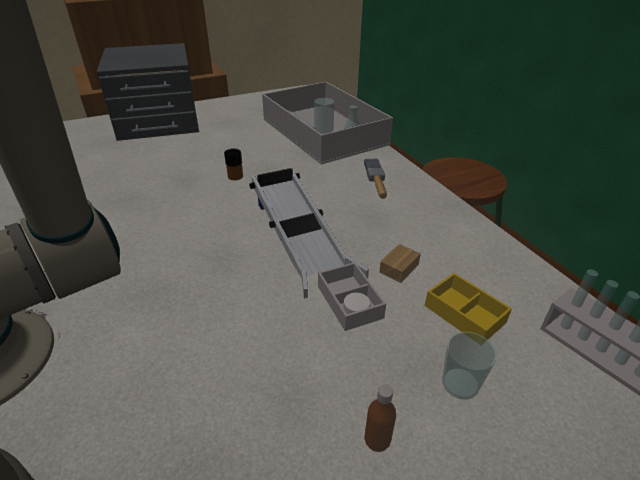

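The top view shows the ramp running left, which is +y in world. Its foot is near (335,241), the lip drop near (270,242) and the end board at (218,240). Candidates:
- **Jar:** the black-capped one at (157,263). The white-capped bottle at (469,276) is not it.
- **Crate:** the white one at (367,241). The yellow look-alike at (410,175) and the grey tray at (95,130) are not.

I choose the jar at (157,263) and the white crate at (367,241), and will check both in one close crop.

```bash
cat > h.py <<'E'
from rig import manip
import cv2,numpy as np
def cam(n):
    p=manip.camera_params(n); return p,np.array(p["R"]),np.array(p["t"])
def cast(n,uv,z):
    p,R,t=cam(n); d=R.T@np.array([(uv[0]-p["cx"])/p["fx"],(uv[1]-p["cy"])/p["fy"],1]); c=-R.T@t
    return c+d*(z-c[2])/d[2]
def proj(n,X):
    p,R,t=cam(n); c=R@np.array(X)+t; return np.array([p["fx"]*c[0]/c[2]+p["cx"],p["fy"]*c[1]/c[2]+p["cy"]])
E
python3 - <<'E'
from h import *
a=cv2.imread("pics/top0.png"); b=cv2.imread("pics/side0.png")
c=cv2.resize(a[205:285,140:400],None,fx=3,fy=3,interpolation=cv2.INTER_CUBIC)
d=cv2.resize(b[140:330,220:400],None,fx=1.85,fy=1.85,interpolation=cv2.INTER_CUBIC)
e=cv2.resize(a[220:265,330:400],(440,283),interpolation=cv2.INTER_CUBIC)
o=np.zeros((240+d.shape[0],780,3),np.uint8); o[:240]=c; o[240:,:d.shape[1]]=d; o[240:523,335:775]=e
cv2.imwrite("pics/crop0.png",o)
hsv=cv2.cvtColor(a,cv2.COLOR_BGR2HSV)
def cc(m,off,s):
    n,l,st,ce=cv2.connectedComponentsWithStats(m.astype(np.uint8))
    for i in range(1,n):
        if st[i,4]>15: print(s,st[i].tolist(),ce[i].round(1)+off, off+st[i,:2])
g=a.max(2)
cc(g[245:285,140:175]<60,np.array([140,245]),"dark jar")
cc(g[210:275,205:300]<60,np.array([205,210]),"dark ramp")
E
```

```text
dark jar [5, 9, 23, 17, 299] [155.2 262.4] [145 254]
dark ramp [11, 6, 5, 4, 20] [218.  217.5] [216 216]
dark ramp [65, 8, 5, 4, 20] [272.  219.5] [270 218]
dark ramp [11, 13, 5, 34, 130] [217.5 239.3] [216 223]
dark ramp [65, 15, 18, 34, 585] [278.7 242. ] [270 225]
dark ramp [10, 51, 5, 4, 20] [217.  262.5] [215 261]
dark ramp [64, 52, 5, 4, 20] [271.  263.5] [269 262]
```

View pics/crop0.png

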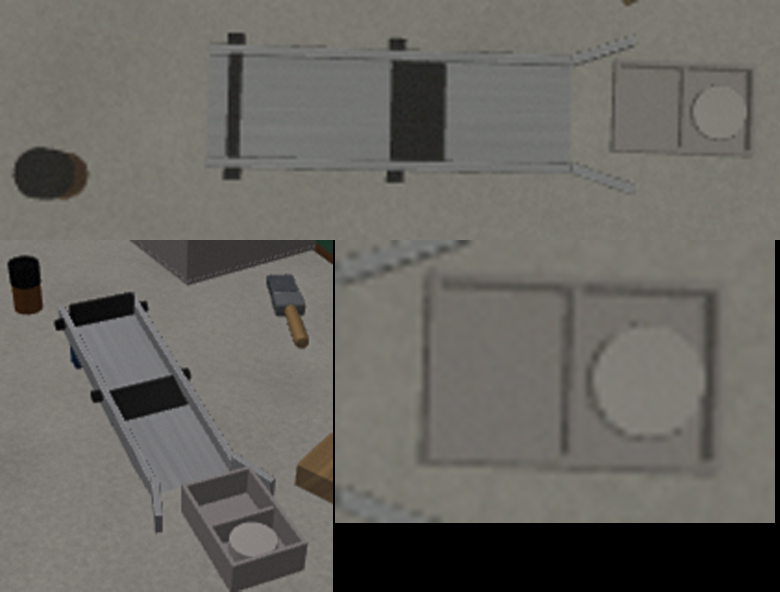

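Choice confirmed: the cap at about (155,262) is black over amber glass, and the white crate has its round dish in the rear pocket, with the front pocket (nearer the ramp) empty. The lip's drop edge is at px x≈269.5 and the ramp's foot at px x≈330.

```bash
python3 - <<'E'
from h import *
np.set_printoptions(precision=4,suppress=True)
for n in("top","side"):
    p,R,t=cam(n); print(n,-R.T@t)
P=np.array([(93,35),(383,50),(377,230),(85,223)])
P=(P+.5)/6.287-.5+[330,220]
W=np.array([cast("top",p,.036) for p in P]); print("rim",P,W,W.mean(0))
print("lens",np.linalg.norm(W-np.roll(W,-1,0),axis=1))
fr=(W[0]+W[3])/2;re=(W[1]+W[2])/2; u=fr-re; print("crate yaw from +y (deg, + = toward -x)",np.degrees(np.arctan2(-u[0],u[1])))
# ramp foot corners (surface, z=0) and top-end corner rails
def c3(x,y): return np.array([(x+.5)/3-.5+140,(y+.5)/3-.5+205])
print("foot",cast("top",c3(571,62),.0),cast("top",c3(571,169),.0))
print("foot rails",cast("top",c3(571,60),.016),cast("top",c3(571,170),.016))
print("top rails",cast("top",c3(210,47),.069),cast("top",c3(208,164),.069))
print("collars lip",cast("top",(272,219.5),.04),cast("top",(271,263.5),.04))
print("collars end",cast("top",(218,217.5),.06),cast("top",(217,262.5),.06))
# jar: cap centre at top
a=cv2.imread("pics/top0.png"); 
b=cv2.imread("pics/side0.png")
m=(b.max(2)[145:170,222:248]<45).astype(np.uint8); x,y,w,h=cv2.boundingRect(m); print("side cap box",x+222,y+145,w,h)
# top circle of cap in top view: fit from left edge: cap left x=145, rows 254..271
for uv in [(144.5,262.5),(154.5,253.5),(154.5,270.5)]: print("cap",cast("top",uv,.07))
d=((0,0))
print("cap mid side top",cast("side",(x+222+(w-1)/2,y+145),.07),cast("side",(x+222+(w-1)/2,y+145+h),.04))
E
```

```text
top [0.4949 0.0079 1.2872]
side [ 0.2878 -0.6226  0.5794]
rim [[344.372  225.1466]
 [390.4989 227.5324]
 [389.5445 256.163 ]
 [343.0995 255.0495]] [[ 0.6266 -0.0762  0.036 ]
 [ 0.6194 -0.1916  0.036 ]
 [ 0.5478 -0.1873  0.036 ]
 [ 0.5518 -0.0718  0.036 ]] [ 0.5864 -0.1317  0.036 ]
lens [0.1156 0.0717 0.1156 0.075 ]
crate yaw from +y (deg, + = toward -x) -2.759649939210967
foot [ 0.6303 -0.0416  0.    ] [ 0.5386 -0.0403  0.    ]
foot rails [ 0.6303 -0.041   0.016 ] [ 0.5372 -0.0397  0.016 ]
top rails [0.6383 0.2546 0.069 ] [0.5432 0.2553 0.069 ]
collars lip [0.6422 0.1047 0.04  ] [0.5325 0.1075 0.04  ]
collars end [0.6462 0.236  0.06  ] [0.5357 0.2376 0.06  ]
side cap box 224 149 18 21
cap [0.5371 0.411  0.07  ]
cap [0.5587 0.3873 0.07  ]
cap [0.5176 0.3865 0.07  ]
cap mid side top [0.5417 0.4065 0.07  ] [0.5227 0.3553 0.04  ]
```

```bash
cat >> h.py <<'E'
def row(x,y,z,th,s=None):
    s=s or manip.get_state(); q=s["ee_rot"]; from scipy.spatial.transform import Rotation as Q
    R=Q.from_quat(np.r_[q[1:],q[0]]).as_matrix(); d=R.T@(np.array([x,y,z])-s["position"])
    th0=np.degrees(np.arctan2(R[1,0],R[0,0])); return (d/.8).round(4), "th0",round(th0,2),"twist",round(-(th-th0)/120,4)
E
python3 - <<'E'
from h import *
np.set_printoptions(precision=4,suppress=True)
for X in [(.538,.39,.07),(.538,.39,.055),(.538,.39,0)]: print(proj("side",X),proj("top",X))
print("lip edge",cast("top",(269.5,242),.032), "end face",cast("top",(220.5,240),.078))
print(row(.538,.39,.2,88.6))
E
```

```text
[232.9939 151.9757] [153.2071 262.0531]
[233.655  157.4068] [155.1261 262.2506]
[235.9892 176.5826] [161.7807 262.9357]
lip edge [0.5865 0.1118 0.032 ] end face [0.5892 0.2262 0.078 ]
(array([ 0.8003, -0.94  ,  0.0499]), 'th0', np.float64(20.44), 'twist', np.float64(-0.568))
```

Emit:
move_arm(deltas=[[[0.8, -0.94, 0.05, -0.568, -1], [0.8, -0.94, 0.05, -0.568, -1], [0.8, -0.94, 0.05, -0.568, -1], [0.8, -0.94, 0.05, -0.568, -1], [0.8, -0.94, 0.05, -0.568, -1], [0.8, -0.94, 0.05, -0.568, -1], [0.8, -0.94, 0.05, -0.568, -1], [0.8, -0.94, 0.05, -0.568, -1], [0.8, -0.94, 0.05, -0.568, -1], [0.8, -0.94, 0.05, -0.568, -1], [0.8, -0.94, 0.05, -0.568, -1], [0.8, -0.94, 0.05, -0.568, -1]]], squeeze=25)

```text
clock: 1.3
position: [0.4055, 0.0268, 0.2149]
ee_rot: [0.0, 0.716, 0.699, -0.0]
contact_force: [1.6, -0.9, 0.2]
width: 0.0853
gripper_force: 0.0
```

```bash
python3 -c "
from h import *
print(manip.get_state()['position'],row(.538,.39,.2,88.6))"
```

```text
[0.40547973 0.02676079 0.2149126 ] (array([0.4579, 0.1546, 0.0185]), 'th0', np.float64(88.62), 'twist', np.float64(0.0001))
```

Emit:
move_arm(deltas=[[[0.45, 0.154, 0.018, 0, -1], [0.45, 0.154, 0.018, 0, -1], [0.45, 0.154, 0.018, 0, -1], [0.45, 0.154, 0.018, 0, -1], [0.45, 0.154, 0.018, 0, -1], [0.45, 0.154, 0.018, 0, -1], [0.45, 0.154, 0.018, 0, -1], [0.45, 0.154, 0.018, 0, -1], [0.45, 0.154, 0.018, 0, -1], [0.45, 0.154, 0.018, 0, -1], [0.45, 0.154, 0.018, 0, -1]]])

```text
clock: 2.4
position: [0.5368, 0.3805, 0.2002]
ee_rot: [0.0, 0.716, 0.698, -0.001]
contact_force: [0.6, -0.7, 0.7]
width: 0.0853
gripper_force: 0.0
```

```bash
python3 -c "
from h import *
print(manip.get_state()['position'],row(.538,.39,.05,88.6))"
```

```text
[0.53681476 0.38047186 0.2001998 ] (array([0.0122, 0.0014, 0.1877]), 'th0', np.float64(88.58), 'twist', np.float64(-0.0002))
```

Emit:
move_arm(deltas=[[[0.012, 0.0014, 0.05, 0, -1], [0.012, 0.0014, 0.1, 0, -1], [0.012, 0.0014, 0.14, 0, -1], [0.012, 0.0014, 0.17, 0, -1], [0.012, 0.0014, 0.1875, 0, -1], [0.012, 0.0014, 0.1875, 0, -1]]])

```text
clock: 3.0
position: [0.5375, 0.3894, 0.049]
ee_rot: [-0.0, 0.716, 0.698, -0.002]
contact_force: [-0.0, 0.2, -0.6]
width: 0.0853
gripper_force: 0.0
```

Emit:
move_arm(deltas=[[[0, 0, 0, 0, 1], [0, 0, 0, 0, 1], [0, 0, 0, 0, 1], [0, 0, 0, 0, 1], [0, 0, 0, 0, 1], [0, 0, 0, 0, 1], [0, 0, 0, 0, 1], [0, 0, 0, 0, 1], [0, 0, 0, 0, 1], [0, 0, 0, 0, 1]]], squeeze=25)

```text
clock: 4.0
position: [0.5395, 0.3917, 0.0523]
ee_rot: [0.0, 0.716, 0.699, 0.001]
contact_force: [-0.8, -0.7, 6.3]
width: 0.0413
gripper_force: 25.9
```

Emit:
move_arm(deltas=[[[0, 0, -0.02, 0, 1], [0, 0, -0.06, 0, 1], [0, 0, -0.12, 0, 1], [0, 0, -0.15, 0, 1], [0, 0, -0.15, 0, 1], [0, 0, -0.15, 0, 1]]])

```text
clock: 4.6
position: [0.5383, 0.391, 0.1702]
ee_rot: [0.0, 0.716, 0.699, -0.0]
contact_force: [0.2, -0.3, -2.3]
width: 0.0415
gripper_force: 25.9
```

```bash
python3 - <<'E'
from h import *
print(manip.get_state()['position'],manip.get_state()["width"],row(.588,-.1035,.17,87.2))
a=manip.get_image("side"); b=manip.get_image("top")
o=np.hstack([cv2.resize(a[40:240,140:340],(400,400)),cv2.resize(b[200:320,90:210],(400,400))])
cv2.imwrite("pics/lift.png",o[:,:,::-1])
E
```

```text
[0.53833527 0.39099619 0.17024049] 0.041492615145091824 (array([-6.164e-01,  7.700e-02,  5.000e-04]), 'th0', np.float64(88.61), 'twist', np.float64(0.0118))
```

View pics/lift.png

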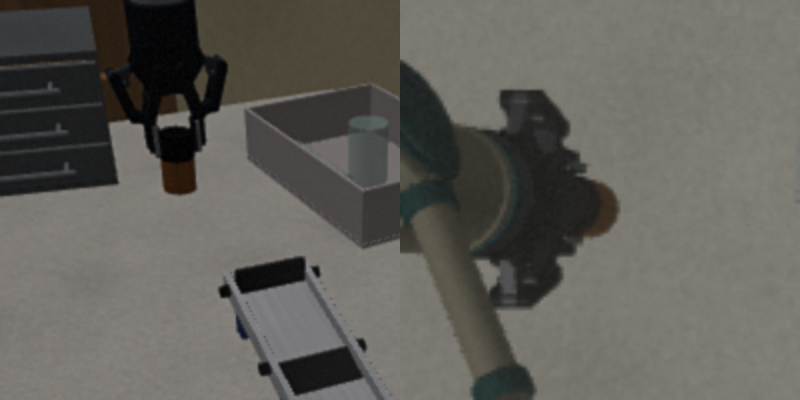

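The jar hangs upright by its cap between the pads: in the left crop the cap is at (178,145) and the body at (180,175). Next I carry it over the crate.

Emit:
move_arm(deltas=[[[-0.05, 0.006, 0, 0.0118, 1], [-0.1, 0.013, 0, 0.0118, 1], [-0.16, 0.02, 0, 0.0118, 1], [-0.22, 0.028, 0, 0.0118, 1], [-0.28, 0.035, 0, 0.0118, 1], [-0.34, 0.042, 0, 0.0118, 1], [-0.4, 0.05, 0, 0.0118, 1], [-0.46, 0.057, 0, 0.0118, 1], [-0.52, 0.065, 0, 0.0118, 1], [-0.57, 0.071, 0, 0.0118, 1], [-0.6, 0.075, 0, 0.0118, 1], [-0.6164, 0.077, 0, 0.0118, 1]]])

```text
clock: 5.9
position: [0.5874, -0.1055, 0.1684]
ee_rot: [-0.001, 0.725, 0.689, -0.001]
contact_force: [0.3, 0.7, -1.4]
width: 0.0413
gripper_force: 25.9
```

Emit:
move_arm(deltas=[[[0, 0, 0, 0, 1], [0, 0, 0, 0, 1]]])

```text
clock: 6.1
position: [0.5877, -0.1022, 0.1696]
ee_rot: [-0.001, 0.724, 0.69, -0.0]
contact_force: [-0.4, 0.1, -1.2]
width: 0.0413
gripper_force: 25.9
```

```bash
python3 - <<'E'
from h import *
print(manip.get_state()['position'],manip.get_state()["width"],row(.588,-.1035,.056,87.2))
E
```

```text
[ 0.58765907 -0.10216676  0.16960778] 0.0412997046893238 (array([-0.0019,  0.0008,  0.142 ]), 'th0', np.float64(87.19), 'twist', np.float64(-0.0001))
```

Emit:
move_arm(deltas=[[[-0.001, 0.0005, 0.03, 0, 1], [-0.001, 0.0005, 0.065, 0, 1], [-0.001, 0.0005, 0.09, 0, 1], [-0.001, 0.0005, 0.105, 0, 1], [-0.001, 0.0005, 0.115, 0, 1], [-0.001, 0.0005, 0.122, 0, 1], [-0.001, 0.0005, 0.128, 0, 1], [-0.001, 0.0005, 0.133, 0, 1], [-0.001, 0.0005, 0.137, 0, 1], [-0.001, 0.0005, 0.139, 0, 1]]])

```text
clock: 7.1
position: [0.5888, -0.1043, 0.0594]
ee_rot: [0.0, 0.724, 0.689, 0.0]
contact_force: [-0.0, -1.0, -1.2]
width: 0.0415
gripper_force: 26.0
```

```bash
python3 - <<'E'
from h import *
s=manip.get_state();print(s['position'],s["width"],s["contact_force"])
a=manip.get_image("side"); b=manip.get_image("top")
o=np.hstack([cv2.resize(a[180:380,240:440],(400,400)),cv2.resize(b[190:290,310:410],(400,400))])
cv2.imwrite("pics/place.png",o[:,:,::-1])
E
```

```text
[ 0.58875159 -0.10427668  0.05941529] 0.0415358012037519 [-0.04322388 -0.95291624 -1.2323941 ]
```

View pics/place.png

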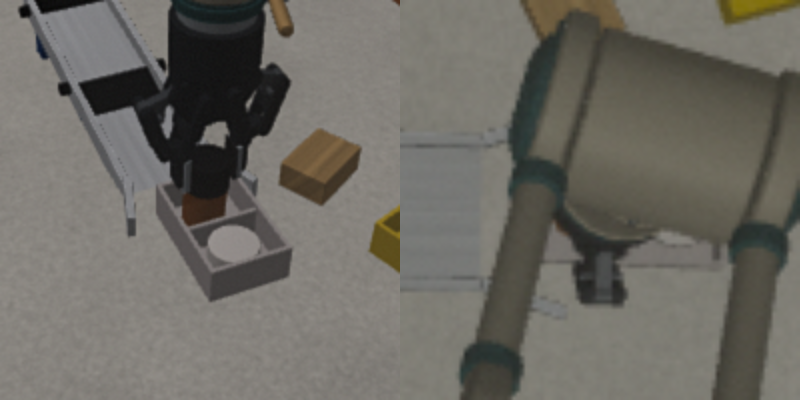

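The jar's base sits inside the front pocket at about (203,210) in the left crop, with no contact yet. I lower it the last few millimetres.

Emit:
move_arm(deltas=[[[0, 0, 0.0015, 0, 1], [0, 0, 0.003, 0, 1], [0, 0, 0.004, 0, 1], [0, 0, 0.004, 0, 1]]])

```text
clock: 7.6
position: [0.5887, -0.1042, 0.0564]
ee_rot: [0.0, 0.724, 0.69, 0.0]
contact_force: [-0.9, -0.7, 0.9]
width: 0.0416
gripper_force: 26.0
```

Emit:
move_arm(deltas=[[[0, 0, 0.001, 0, 1], [0, 0, 0.001, 0, 0.2], [0, 0, 0.001, 0, -0.3], [0, 0, 0.001, 0, -0.5], [0, 0, 0.001, 0, -0.5], [0, 0, 0.001, 0, -0.5]]])

```text
clock: 8.2
position: [0.5887, -0.1041, 0.0552]
ee_rot: [-0.0, 0.724, 0.69, -0.0]
contact_force: [0.8, -0.2, 0.3]
width: 0.064
gripper_force: 0.0
```

Emit:
move_arm(deltas=[[[0, 0, -0.02, 0, -0.5], [0, 0, -0.05, 0, -0.5], [0, 0, -0.1, 0, -0.5], [0, 0, -0.15, 0, -0.5], [0, 0, -0.15, 0, -0.5], [0, 0, -0.15, 0, -0.5]]])

```text
clock: 8.8
position: [0.5891, -0.1043, 0.1763]
ee_rot: [0.001, 0.724, 0.69, 0.001]
contact_force: [-0.2, -0.7, -0.3]
width: 0.064
gripper_force: 0.0
```

```bash
python3 - <<'E'
from h import *
s=manip.get_state();print(s['position'],s["width"],s["contact_force"],row(.578,-.25,.18,88.6))
E
```

```text
[ 0.58907218 -0.1042911   0.17634475] 0.06396632921468536 [-0.17835986 -0.70693363 -0.2648318 ] (array([-0.1826, -0.0049, -0.0045]), 'th0', np.float64(87.19), 'twist', np.float64(-0.0118))
```

Emit:
move_arm(deltas=[[[-0.05, -0.001, 0, -0.012, -0.5], [-0.1, -0.003, 0, -0.012, -0.3], [-0.15, -0.004, 0, -0.012, 0], [-0.182, -0.005, 0, -0.012, 0.2], [-0.182, -0.005, 0, -0.012, 0.2], [-0.182, -0.005, 0, -0.012, 0.2], [-0.182, -0.005, 0, -0.012, 0.2]]])

```text
clock: 9.5
position: [0.577, -0.2479, 0.1742]
ee_rot: [-0.001, 0.715, 0.699, -0.0]
contact_force: [0.0, 0.3, -0.8]
width: 0.034
gripper_force: 0.0
```

```bash
python3 - <<'E'
from h import *
s=manip.get_state();print(s['position'],s["width"],s["contact_force"],row(.582,-.245,.022,88.6))
a=manip.get_image("side"); b=manip.get_image("top")
o=np.hstack([cv2.resize(a[180:380,240:440],(400,400)),cv2.resize(b[200:280,320:400],(400,400),interpolation=cv2.INTER_CUBIC)])
cv2.imwrite("pics/placed.png",o[:,:,::-1])
E
```

```text
[ 0.57696309 -0.24793617  0.17418027] 0.03397061845008417 [ 0.00638363  0.26007755 -0.77159502] (array([0.0035, 0.0066, 0.1902]), 'th0', np.float64(88.66), 'twist', np.float64(0.0005))
```

View pics/placed.png

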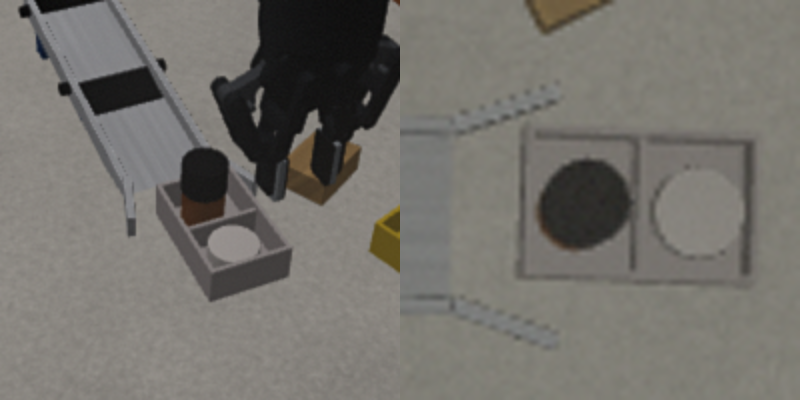

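The jar stands upright in the front pocket (cap at (585,203), right crop), the dish is beside it, and the crate hasn't moved. Next I drop the half-closed fingers behind the rear wall.

Emit:
move_arm(deltas=[[[0.0035, 0.006, 0.04, 0, 0.2], [0.0035, 0.006, 0.08, 0, 0.2], [0.0035, 0.006, 0.12, 0, 0.2], [0.0035, 0.006, 0.15, 0, 0.2], [0.0035, 0.006, 0.175, 0, 0.2], [0.0035, 0.006, 0.188, 0, 0.2], [0.0035, 0.006, 0.188, 0, 0.2], [0.0035, 0.006, 0.188, 0, 0.2]]])

```text
clock: 10.4
position: [0.5831, -0.2465, 0.0258]
ee_rot: [0.001, 0.715, 0.699, 0.0]
contact_force: [0.8, 0.6, -1.0]
width: 0.0341
gripper_force: 0.0
```

```bash
python3 - <<'E'
from h import *
s=manip.get_state();print(s['position'],s["width"],s["contact_force"],row(.581,-.205,.024,88.6))
E
```

```text
[ 0.58306516 -0.24654191  0.02578776] 0.03412598777369718 [ 0.75892167  0.64997931 -0.9902855 ] (array([ 0.0519, -0.0038,  0.0022]), 'th0', np.float64(88.67), 'twist', np.float64(0.0005))
```

Emit:
move_arm(deltas=[[[0.007, 0, 0.001, 0, 0.2], [0.014, 0, 0.002, 0, 0.2], [0.021, 0, 0.002, 0, 0.2], [0.028, 0, 0.002, 0, 0.2], [0.034, 0, 0.002, 0, 0.2], [0.039, 0, 0.002, 0, 0.2], [0.044, 0, 0.002, 0, 0.2], [0.048, 0, 0.002, 0, 0.2], [0.052, 0, 0.002, 0, 0.2], [0.056, 0, 0.002, 0, 0.2], [0.06, 0, 0.002, 0, 0.2], [0.064, 0, 0.002, 0, 0.2]]])

```text
clock: 11.6
position: [0.5838, -0.1957, 0.0235]
ee_rot: [0.0, 0.716, 0.699, -0.0]
contact_force: [-0.3, -1.4, 0.2]
width: 0.0341
gripper_force: 0.7
```

Emit:
move_arm(deltas=[[[0.004, -0.0003, 0, 0, 0.2], [0.008, -0.0006, 0, 0, 0.2], [0.012, -0.001, 0, 0, 0.2], [0.016, -0.0013, 0, 0, 0.2], [0.02, -0.0016, 0, 0, 0.2], [0.024, -0.002, 0, 0, 0.2], [0.028, -0.0023, 0, 0, 0.2], [0.032, -0.0026, 0, 0, 0.2], [0.036, -0.003, 0, 0, 0.2], [0.04, -0.0033, 0, 0, 0.2], [0.044, -0.0036, 0, 0, 0.2], [0.048, -0.004, 0, 0, 0.2]]])

```text
clock: 12.8
position: [0.5813, -0.1569, 0.0234]
ee_rot: [0.0, 0.716, 0.699, -0.0]
contact_force: [1.0, -2.2, -0.3]
width: 0.034
gripper_force: 1.1
```

```bash
python3 - <<'E'
from h import *
s=manip.get_state();print(s['position'],s["contact_force"],row(.583,-.052,.024,88.6))
a=manip.get_image("side"); b=manip.get_image("top")
o=np.hstack([cv2.resize(a[160:360,230:430],(400,400)),cv2.resize(b[200:280,300:380],(400,400),interpolation=cv2.INTER_CUBIC)])
cv2.imwrite("pics/push1.png",o[:,:,::-1])
E
```

```text
[ 0.58132715 -0.15688575  0.02340589] [ 0.97803252 -2.17018622 -0.2940553 ] (array([ 0.1311, -0.0011, -0.0008]), 'th0', np.float64(88.63), 'twist', np.float64(0.0002))
```

View pics/push1.png

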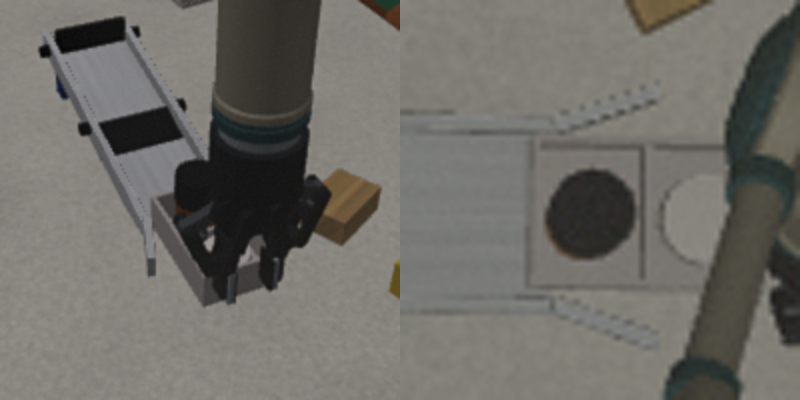

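The crate's front is at the foot, centred between the rails: rim rows 138–287 against rails at 127–303 (right crop). The jar is upright. I keep pushing.

Emit:
move_arm(deltas=[[[0.005, 0, 0, 0, 0.2], [0.01, 0, 0, 0, 0.2], [0.015, 0, 0, 0, 0.2], [0.02, 0, 0, 0, 0.2], [0.025, 0, 0, 0, 0.2], [0.03, 0, 0, 0, 0.2], [0.035, 0, 0, 0, 0.2], [0.04, 0, 0, 0, 0.2], [0.045, 0, 0, 0, 0.2], [0.05, 0, 0, 0, 0.2], [0.055, 0, 0, 0, 0.2], [0.06, 0, 0, 0, 0.2]]])

```text
clock: 14.1
position: [0.5824, -0.1087, 0.0234]
ee_rot: [-0.0, 0.716, 0.699, -0.0]
contact_force: [-0.4, -1.5, -1.6]
width: 0.0341
gripper_force: 0.9
```

Emit:
move_arm(deltas=[[[0.005, 0, 0, 0, 0.2], [0.01, 0, 0, 0, 0.2], [0.015, 0, 0, 0, 0.2], [0.02, 0, 0, 0, 0.2], [0.025, 0, 0, 0, 0.2], [0.03, 0, 0, 0, 0.2], [0.035, 0, 0, 0, 0.2], [0.04, 0, 0, 0, 0.2], [0.045, 0, 0, 0, 0.2], [0.05, 0, 0, 0, 0.2], [0.055, 0, 0, 0, 0.2], [0.06, 0, 0, 0, 0.2]]])

```text
clock: 15.3
position: [0.5837, -0.0609, 0.0234]
ee_rot: [0.0, 0.715, 0.699, -0.0]
contact_force: [0.2, -2.7, -1.7]
width: 0.0341
gripper_force: 1.1
```

```bash
python3 - <<'E'
from h import *
s=manip.get_state();print(s['position'],s["contact_force"])
a=manip.get_image("side"); b=manip.get_image("top")
o=np.hstack([cv2.resize(a[120:320,220:420],(400,400)),cv2.resize(b[200:280,265:345],(400,400),interpolation=cv2.INTER_CUBIC)])
cv2.imwrite("pics/push2.png",o[:,:,::-1])
E
```

```text
[ 0.58365415 -0.06088188  0.02338792] [ 0.24433642 -2.6814847  -1.71660783]
```

View pics/push2.png

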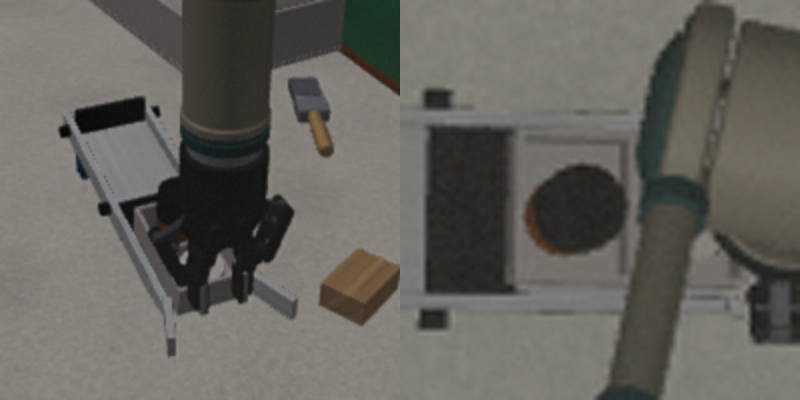

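The crate is on the ramp between the rails with its front touching the lip's lead-in at about (510,210), right crop. The jar is upright. From here I climb at 10°.

Emit:
move_arm(deltas=[[[0.004, 0, -0.0007, 0, 0.2], [0.008, 0, -0.0014, 0, 0.2], [0.012, 0, -0.0021, 0, 0.2], [0.016, 0, -0.0028, 0, 0.2], [0.02, 0, -0.0035, 0, 0.2], [0.024, 0, -0.0042, 0, 0.2], [0.028, 0, -0.0049, 0, 0.2], [0.032, 0, -0.0056, 0, 0.2], [0.036, 0, -0.0063, 0, 0.2], [0.04, 0, -0.007, 0, 0.2], [0.044, 0, -0.0077, 0, 0.2], [0.048, 0, -0.0084, 0, 0.2]]])

```text
clock: 16.6
position: [0.5846, -0.0224, 0.0302]
ee_rot: [-0.0, 0.716, 0.699, 0.0]
contact_force: [-0.1, -2.5, -0.4]
width: 0.0341
gripper_force: 1.1
```

Emit:
move_arm(deltas=[[[0.004, 0, -0.0007, 0, 0.2], [0.008, 0, -0.0014, 0, 0.2], [0.012, 0, -0.0021, 0, 0.2], [0.016, 0, -0.0028, 0, 0.2], [0.02, 0, -0.0035, 0, 0.2], [0.024, 0, -0.0042, 0, 0.2], [0.028, 0, -0.0049, 0, 0.2], [0.032, 0, -0.0056, 0, 0.2], [0.036, 0, -0.0063, 0, 0.2], [0.04, 0, -0.007, 0, 0.2], [0.044, 0, -0.0077, 0, 0.2], [0.048, 0, -0.0084, 0, 0.2]]])

```text
clock: 17.8
position: [0.5855, 0.0159, 0.0369]
ee_rot: [0.0, 0.716, 0.699, -0.0]
contact_force: [0.4, -3.7, -1.1]
width: 0.0341
gripper_force: 1.4
```

Emit:
move_arm(deltas=[[[0.004, 0, -0.0007, 0, 0.2], [0.008, 0, -0.0014, 0, 0.2], [0.012, 0, -0.0021, 0, 0.2], [0.016, 0, -0.0028, 0, 0.2], [0.02, 0, -0.0035, 0, 0.2], [0.024, 0, -0.0042, 0, 0.2], [0.028, 0, -0.0049, 0, 0.2], [0.032, 0, -0.0056, 0, 0.2], [0.036, 0, -0.0063, 0, 0.2], [0.04, 0, -0.007, 0, 0.2], [0.044, 0, -0.0077, 0, 0.2], [0.048, 0, -0.0084, 0, 0.2]]])

```text
clock: 19.0
position: [0.586, 0.0546, 0.0432]
ee_rot: [-0.0, 0.716, 0.699, -0.0]
contact_force: [-0.1, -1.6, -1.1]
width: 0.0341
gripper_force: 0.9
```

```bash
python3 - <<'E'
from h import *
s=manip.get_state();print(s['position'],s["contact_force"])
a=manip.get_image("side"); b=manip.get_image("top")
o=np.hstack([cv2.resize(a[120:320,220:420],(400,400)),cv2.resize(b[200:280,205:285],(400,400),interpolation=cv2.INTER_CUBIC)])
cv2.imwrite("pics/push3.png",o[:,:,::-1])
E
```

```text
[0.58600364 0.05461542 0.04321746] [-0.10925979 -1.64617041 -1.10659134]
```

View pics/push3.png

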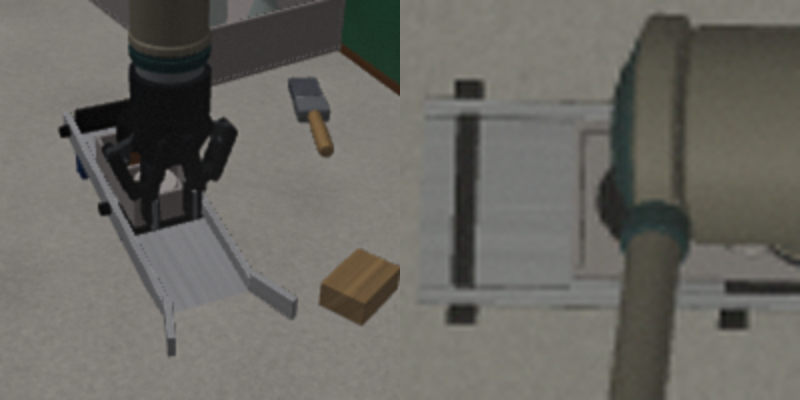

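The crate is straddling the lip. Its front edge is at (577,200) and the end board at (468,200), right crop, leaving a gap of about 45 mm. The jar is still standing. I approach, then creep.

Emit:
move_arm(deltas=[[[0.004, 0, -0.0007, 0, 0.2], [0.008, 0, -0.0014, 0, 0.2], [0.012, 0, -0.0021, 0, 0.2], [0.016, 0, -0.0028, 0, 0.2], [0.02, 0, -0.0035, 0, 0.2], [0.024, 0, -0.0042, 0, 0.2], [0.028, 0, -0.0049, 0, 0.2], [0.031, 0, -0.0055, 0, 0.2], [0.034, 0, -0.006, 0, 0.2], [0.036, 0, -0.0063, 0, 0.2], [0.038, 0, -0.0067, 0, 0.2], [0.04, 0, -0.007, 0, 0.2]]])

```text
clock: 20.3
position: [0.5872, 0.0862, 0.0492]
ee_rot: [0.0, 0.716, 0.699, -0.0]
contact_force: [-0.7, -1.3, -1.5]
width: 0.034
gripper_force: 0.9
```

Emit:
move_arm(deltas=[[[0.001, 0, -0.0002, 0, 0.2], [0.002, 0, -0.0004, 0, 0.2], [0.003, 0, -0.0005, 0, 0.2], [0.004, 0, -0.0007, 0, 0.2]]])

```text
clock: 20.7
position: [0.5872, 0.0893, 0.0497]
ee_rot: [0.0, 0.716, 0.699, -0.0]
contact_force: [0.1, -1.1, -0.3]
width: 0.0344
gripper_force: 1.0
```

Emit:
move_arm(deltas=[[[0.001, 0, -0.0002, 0, 0.2], [0.002, 0, -0.0004, 0, 0.2], [0.003, 0, -0.0005, 0, 0.2]]])

```text
clock: 21.0
position: [0.5873, 0.0917, 0.0501]
ee_rot: [0.0, 0.716, 0.699, -0.0]
contact_force: [0.4, -2.1, -1.3]
width: 0.034
gripper_force: 1.0
```

Emit:
move_arm(deltas=[[[0.001, 0, -0.0002, 0, 0.2], [0.002, 0, -0.0004, 0, 0.2], [0.003, 0, -0.0005, 0, 0.2]]])

```text
clock: 21.3
position: [0.5874, 0.0941, 0.0505]
ee_rot: [0.0, 0.716, 0.699, -0.0]
contact_force: [-0.4, -2.8, -0.8]
width: 0.0343
gripper_force: 1.0
```

```bash
python3 - <<'E'
from h import *
print(manip.get_state()["position"],manip.get_state()["contact_force"])
b=manip.get_image("top").astype(int).sum(2)//3
for r in (228,229,251,252,253): print(r,b[r,212:250].tolist())
E
```

```text
[0.58739192 0.0941166  0.05052944] [-0.37929747 -2.79319813 -0.77341729]
228 [121, 121, 119, 117, 51, 40, 41, 42, 62, 118, 118, 114, 61, 50, 53, 62, 88, 99, 98, 97, 98, 96, 94, 82, 68, 54, 69, 96, 99, 99, 98, 100, 98, 97, 101, 99, 99, 99]
229 [119, 121, 117, 115, 50, 41, 41, 46, 76, 118, 118, 113, 57, 47, 56, 58, 86, 98, 97, 99, 99, 96, 97, 84, 66, 54, 67, 98, 100, 99, 98, 98, 100, 101, 100, 99, 100, 101]
251 [118, 117, 113, 68, 39, 37, 41, 55, 115, 117, 116, 110, 90, 111, 109, 53, 60, 73, 74, 76, 75, 76, 70, 69, 64, 61, 59, 53, 60, 108, 112, 110, 110, 109, 110, 110, 99, 110]
252 [118, 117, 115, 67, 40, 38, 41, 53, 120, 117, 117, 109, 88, 112, 110, 81, 64, 71, 74, 77, 76, 73, 71, 63, 66, 58, 58, 52, 71, 110, 109, 111, 111, 113, 112, 111, 100, 110]
253 [118, 119, 116, 70, 41, 41, 41, 62, 120, 121, 117, 110, 103, 111, 110, 111, 76, 71, 76, 75, 76, 73, 71, 68, 62, 62, 55, 60, 93, 111, 112, 110, 110, 112, 111, 112, 111, 109]
```

Emit:
move_arm(deltas=[[[0.001, 0, -0.0002, 0, 0.2], [0.002, 0, -0.0004, 0, 0.2], [0.003, 0, -0.0005, 0, 0.2], [0.004, 0, -0.0007, 0, 0.2]]])

```text
clock: 21.75
position: [0.5874, 0.0974, 0.0511]
ee_rot: [0.0, 0.716, 0.699, -0.0]
contact_force: [-0.2, -3.0, -0.4]
width: 0.034
gripper_force: 1.2
```

```bash
python3 - <<'E'
from h import *
print(manip.get_state()["position"],manip.get_state()["contact_force"])
b=manip.get_image("top").astype(int).sum(2)//3
for r in (228,251,252,253): print(r,b[r,212:250].tolist())
E
```

```text
[0.58744988 0.09735472 0.05108951] [-0.17878644 -3.02011391 -0.39839872]
228 [121, 120, 119, 116, 52, 38, 40, 40, 64, 116, 63, 48, 53, 60, 87, 98, 96, 97, 98, 95, 98, 84, 67, 54, 66, 94, 99, 96, 97, 99, 98, 98, 99, 98, 100, 98, 99, 99]
251 [117, 116, 113, 70, 35, 41, 37, 53, 116, 115, 112, 110, 103, 55, 58, 69, 78, 77, 74, 76, 72, 71, 65, 61, 61, 52, 57, 93, 109, 110, 111, 107, 109, 102, 110, 109, 109, 109]
252 [119, 119, 116, 70, 39, 38, 38, 49, 120, 117, 109, 110, 108, 79, 60, 71, 76, 76, 76, 74, 71, 71, 61, 62, 59, 48, 59, 94, 110, 109, 110, 108, 108, 96, 109, 108, 107, 109]
253 [120, 119, 116, 66, 41, 38, 42, 62, 120, 119, 110, 111, 110, 107, 85, 69, 74, 75, 74, 72, 70, 71, 65, 61, 57, 53, 81, 109, 110, 110, 109, 109, 109, 100, 111, 108, 110, 110]
```

Emit:
move_arm(deltas=[[[0.001, 0, -0.0002, 0, 0.2], [0.002, 0, -0.0004, 0, 0.2]]])

```text
clock: 22.0
position: [0.5875, 0.0989, 0.0514]
ee_rot: [0.0, 0.716, 0.699, -0.0]
contact_force: [-0.5, -2.0, -1.8]
width: 0.0345
gripper_force: 1.0
```

Emit:
move_arm(deltas=[[[0.001, 0, -0.0002, 0, 0.2], [0.001, 0, -0.0002, 0, 0.2]]])

```text
clock: 22.2
position: [0.5875, 0.0998, 0.0516]
ee_rot: [-0.0, 0.716, 0.699, 0.0]
contact_force: [-0.1, -1.9, -0.7]
width: 0.034
gripper_force: 0.7
```

```bash
python3 - <<'E'
from h import *
print(manip.get_state()["position"],manip.get_state()["contact_force"])
b=manip.get_image("top").astype(int).sum(2)//3
for r in (228,252): print(r,b[r,212:290].tolist())
E
```

```text
[0.58750759 0.09981087 0.05157471] [-0.10247714 -1.9299989  -0.65800697]
228 [121, 120, 119, 117, 52, 37, 37, 36, 41, 49, 50, 55, 74, 96, 97, 97, 96, 94, 93, 94, 74, 61, 59, 87, 97, 99, 98, 97, 97, 99, 99, 97, 98, 98, 99, 96, 98, 99, 99, 100, 99, 98, 102, 99, 99, 99, 99, 99, 100, 99, 99, 99, 102, 100, 100, 99, 99, 101, 102, 99, 99, 100, 102, 100, 99, 100, 99, 91, 70, 59, 85, 103, 101, 102, 101, 99, 98, 93]
252 [119, 119, 117, 69, 39, 36, 38, 53, 117, 109, 110, 108, 57, 63, 73, 74, 75, 72, 71, 70, 70, 64, 58, 57, 50, 70, 109, 109, 109, 111, 109, 108, 94, 109, 110, 110, 111, 109, 109, 110, 109, 109, 109, 110, 109, 109, 109, 109, 111, 108, 87, 59, 47, 48, 45, 47, 46, 44, 41, 40, 40, 39, 36, 37, 38, 36, 38, 31, 30, 34, 51, 70, 75, 73, 78, 73, 75, 70]
```

The gap to the end board is down to about 1 px (2.4 mm), below the 6 mm slack, and the force is still low. The rear should be behind the lip, so I back off and check.

Emit:
move_arm(deltas=[[[-0.01, 0, 0, 0, 0.2], [-0.03, 0, 0, 0, 0.2], [-0.06, 0, -0.03, 0, 0.2], [-0.1, 0, -0.08, 0, 0.2], [-0.15, 0, -0.14, 0, 0.2], [-0.21, 0, -0.19, 0, 0.2], [-0.27, 0, -0.2, 0, 0.2], [-0.33, 0, -0.2, 0, 0.2], [-0.39, 0, -0.2, 0, 0.2], [-0.4, 0, -0.2, 0, 0.2], [-0.4, 0, -0.2, 0, 0.2]]])

```text
clock: 23.35
position: [0.5791, -0.2254, 0.2116]
ee_rot: [0.001, 0.717, 0.697, -0.0]
contact_force: [-0.6, 0.4, 0.3]
width: 0.0339
gripper_force: 0.0
```

```bash
python3 - <<'E'
from h import *
a=manip.get_image("side"); b=manip.get_image("top")
cv2.imwrite("pics/top_f.png",b[:,:,::-1]);cv2.imwrite("pics/side_f.png",a[:,:,::-1])
I=dict(interpolation=cv2.INTER_CUBIC)
o=np.vstack([np.hstack([cv2.resize(a[140:260,240:360],(400,400),**I),cv2.resize(b[205:275,210:280],(400,400),**I)]),cv2.resize(b[140:290,140:490],(800,343))[:200]])
cv2.imwrite("pics/final.png",o[:,:,::-1])
E
```

```text
(no output)
```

View pics/final.png

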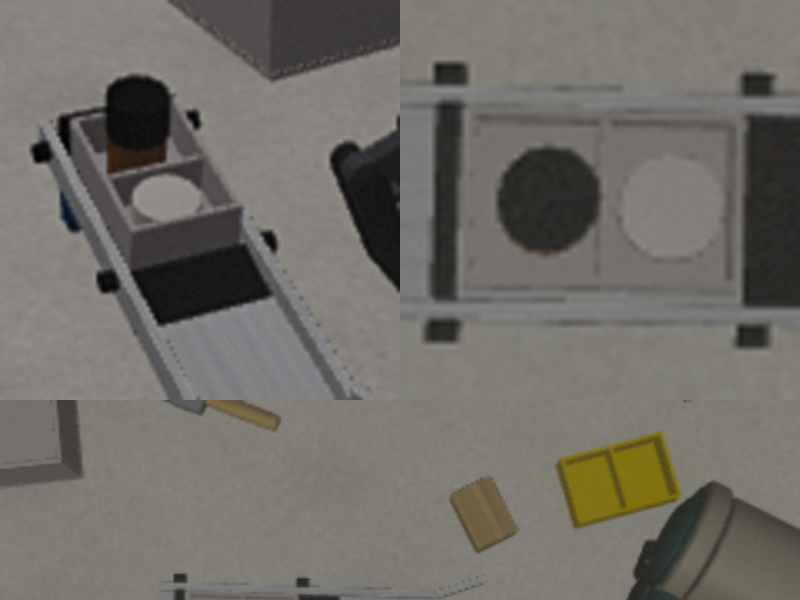

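```bash
python3 - <<'E'
from h import *
from scipy.optimize import least_squares
np.set_printoptions(precision=4,suppress=True)
f=lambda x,y:(240+(x+.5)/3.3333-.5,140+(y+.5)/3.3333-.5)
g=lambda x,y:(210+(x-400+.5)/5.714-.5,205+(y+.5)/5.714-.5)
for nm,s,t in [("rearL",f(131,229),g(740,291)),("rearR",f(243,207),g(741,117)),("frontL",f(71,121),g(462,293))]:
    r=least_squares(lambda X:np.r_[proj("side",X)-s,proj("top",X)-t],[.58,.1,.06]); print(nm,r.x,r.fun.round(2))
th=np.radians(10)
def P(s,h,l): # ramp coords
    y=-.041+s*np.cos(th)-h*np.sin(th); return [.5838+.0245*(y+.041)+l,y,s*np.sin(th)+h*np.cos(th)]
sd=.155
for nm,h in (("dropped",36),("on crest",42)): print(nm,P(sd+.003,h/1e3,-.038),[proj("side",P(sd+.003,h/1e3,l)).round(1) for l in(-.038,.038)])
print("obs",f(131,229),f(243,207))
print("front top pred",proj("side",P(sd+.121,.036,-.038)),"obs",f(71,121))
print("lip left drop corner side",proj("side",P(sd,.006,-.042)), "obs", f(134,270))
E
```

```text
rearL [0.5508 0.1101 0.0658] [ 0.11 -0.01 -0.04  0.13]
rearR [0.6266 0.1096 0.0618] [-0.23  0.02  0.1  -0.25]
frontL [0.5522 0.2247 0.083 ] [-0.6   0.04  0.19 -0.62]
dropped [np.float64(0.549459033119208), np.float64(0.10834829057991936), np.float64(0.06288949117981447)] [array([278.8, 210.1]), array([312.1, 201.7])]
on crest [np.float64(0.5494335068370909), np.float64(0.10730640151391778), np.float64(0.06879833769788773)] [array([278.9, 208. ]), array([312.2, 199.6])]
obs (278.95039450394506, 208.35068850688506) (312.55073050730505, 201.75062250622506)
front top pred [260.4177 175.8662] obs (260.950214502145, 175.95036450364503)
lip left drop corner side [277.3772 221.8368] obs (279.85040350403506, 220.65081150811508)
```

```bash
python3 - <<'E'
from h import *
a=cv2.imread("pics/side_f.png").astype(int).sum(2)//3
th=np.radians(10)
def P(s,h,l):
    y=-.041+s*np.cos(th)-h*np.sin(th); return [.5838+.0245*(y+.041)+l,y,s*np.sin(th)+h*np.cos(th)]
def at(l0,hs,ss,c):
    from scipy.optimize import brentq
    l=brentq(lambda l:proj("side",P(ss,hs,l))[0]-c,-.06,.06); return proj("side",P(ss,hs,l))[1].round(2)
for c in (288,296,304):
    print(c,"top dropped",at(0,.036,.159,c),"top crest",at(0,.042,.155,c),"lip edge",at(0,.006,.155,c),dict(zip(range(198,226),a[198:226,c].tolist())))
E
```

```text
288 top dropped 207.43 top crest 206.74 lip edge 219.06 {198: 140, 199: 140, 200: 139, 201: 141, 202: 139, 203: 139, 204: 141, 205: 142, 206: 124, 207: 91, 208: 62, 209: 55, 210: 56, 211: 55, 212: 55, 213: 58, 214: 57, 215: 56, 216: 57, 217: 59, 218: 58, 219: 30, 220: 23, 221: 16, 222: 20, 223: 20, 224: 22, 225: 25}
296 top dropped 205.42 top crest 204.73 lip edge 216.97 {198: 140, 199: 140, 200: 138, 201: 138, 202: 140, 203: 141, 204: 124, 205: 93, 206: 61, 207: 55, 208: 55, 209: 57, 210: 58, 211: 57, 212: 58, 213: 57, 214: 55, 215: 58, 216: 59, 217: 32, 218: 23, 219: 23, 220: 24, 221: 21, 222: 21, 223: 25, 224: 21, 225: 25}
304 top dropped 203.41 top crest 202.73 lip edge 214.88 {198: 80, 199: 80, 200: 76, 201: 78, 202: 107, 203: 92, 204: 60, 205: 54, 206: 57, 207: 55, 208: 57, 209: 59, 210: 55, 211: 57, 212: 57, 213: 59, 214: 57, 215: 32, 216: 24, 217: 22, 218: 25, 219: 24, 220: 22, 221: 26, 222: 23, 223: 25, 224: 23, 225: 23}
```

```bash
python3 -c "
from rig import manip
print(manip.sign_off())"
```

```text
the job is handed in; nothing more can be done
None
```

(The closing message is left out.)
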